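# Weigh the onion on the beam balance

## Robot

A 6-joint arm with a two-finger parallel gripper is mounted at the origin on a cart in front of the work surface, level with it; the furniture and walls round the work are solid. World frame = base frame: x ahead of the robot, y to its left, z up, the work surface at z = 0. Lengths are in m, angles in rad, forces in N, time in s.
With the tool pointing down it reaches from about 0.4 to 0.825 m from the base axis. Payload 7 kg.
Tool frame: the origin (TCP) lies on the centre line of the jaws, within the pads' length; the fingertips stand arm.tip_reach ahead of it and the grasp point (between the pads) lies 5 mm behind it (arm.tip_reach is the distance from the TCP to the fingertips, in m); z points along the fingers, y is the line along which they close (so a half turn about z gives the same grasp; the last joint's range is limited). The gripper opens to 88 mm and grips with 3 to 60 N. Pads are 19 mm wide; open, the fingers measure 130 mm over their backs; the gripper's body (78 mm by 193 mm) begins 47 mm behind the grasp point.
Start: joints at [1.389, 0.359, 0.012, 0, -1.224, -0.288], TCP at [0.306, 0.602, 0.241] pointing down, gripper open.
Joint ranges: [-3.07, 3.07], [-1.43, 2.12], [-1.02, 1.25], [-3.03, 1.67], [-3.05, -0], [-3.03, 3.03]. Speed limits (rad/s): [2.39, 2.39, 3.01, 3.14, 3.14, 3.14].

## Interface

Orientations are given as [roll, pitch, yaw] about the fixed x, y, z axes, in that order (R = Rz(yaw) Ry(pitch) Rx(roll)).
In Python, from station import status, optics, order, arm gives the robot as it stands. The module is installed in compiled form; this text tells all that it offers.
- The arm moves only by the shell command python3 -m jog 'ROWS' [FORCE]. ROWS is JSON, a list of rows, each a list of 3 entries, a list of its own where there are three numbers: the gripper command: -1 is shut, 1 is fully open, values between are in proportion, then the shift along the tool's x, y, z in mm, then the turn about the tool's z in rad. A call has 1 to 20 rows; each row is the pose to reach, as a shift and turn from the pose commanded when the call began, along the tool's axes at that moment; what a row does not reach only later rows make up. A row lasts 1/8 s, in which the tool goes at most 62.5 mm and 10.7 degrees, less where a joint would pass 70% of its speed; a pose out of reach is approached as far as the arm can. A call with a gripper value outside its range is refused whole. The fingers move at their own pace and stop on an object; FORCE is the grip in N (left out, the last holds). Time passes only in rows, so rows that repeat a pose let the fingers close. It gives the time, the measured TCP pose, the force, the opening and the grip force at its end, in the units of the state.
- status.get_state(): the state, without advancing time (a new reading comes with each control period).
- optics.grab_frame(name): name is "scene" or "top" or "wrist"; returns a dict with "color" (384x512x3 uint8, red, green, blue), "mtx" (3x3 intrinsics, pixels), "cam_to_world" (4x4, takes a point from camera to world coordinates). Camera axes: x right, y down, z forward; pixel columns grow to the right and rows downward; lengths in m; the calibration is good to about 2 mm. The wrist camera is an equidistant fisheye: a pixel r from the principal point sees the ray r / f radians off the axis. A picture is of the moment at which its call begins. There is no depth.
- order.job_done(): hands the job in; it is judged then, once.
The state is a dict: "t": time; "q": joint angles; "qd": joint speeds; "joint_efforts": joint torques, N m; "eef_pos": TCP position; "ee_rot": TCP orientation; "force": force on the tool from outside, world axes, zero at the start; "moment": the same for the moment, N m; "width": finger opening in m; "gripper_force": force on a finger pad.
Only numpy, scipy, OpenCV 4.12 (cv2) and the standard library are available. Lean on these libraries where they do the work, as an engineer would, in place of code of your own. Each camera call takes 0.05 s, during which the arm holds its last target. There are 200 camera calls.

## Task

Weigh the onion on the kitchen balance: set the larger of the two loose steel ring weights over the pin of the empty pan, fully down, then slide the poise (the dark block on the front bar) along its bar until the beam floats level by itself with nothing touching it. The balance is delicate: nudge the poise slowly from its sides with less than 15 N, do not pinch it, press no part of the balance hard, and leave the onion on its pan and the smaller weight, lemon and garlic alone.

Things in the scene. Friction and masses are not known exactly. Their poses are not given: they have to be found in the camera images.
- balance: White-footed metal beam balance, fixed. Origin: centre of the foot's underside (foot 190 x 250 x 14 mm). y axis: along the beam from onion pan to weight pan; z up; -x is the front, with the poise bar. The 114 mm high fork at the origin carries the beam, which pivots 100 mm up about x. A level plate 98 mm high stands at x -52, y 199 mm. Nothing on it is higher than 145 mm (the onion)
- beam (a joint): Beam angle: 0 = level, positive = weight pan down, negative = onion pan down; stops at -0.07 and 0.07 rad. Weak centring spring and damper: settles in 1.5 s when untouched. Near balance, 1 mm of poise travel outward adds about 0.005 rad; farther off the beam lies on a stop. Contact with poise or beam disturbs it: read it only with the fingers clear
- poise (a joint): Position of the poise on its bar, m: 0 = innermost (25 mm from the pivot), 0.12 = outer stop; grows along the balance's +y, and outward makes the weight side heavier. Stiff damped slide: needs about 5 N plus 80 N per m/s (7 to 8 N at 30 mm/s), stays where left. With the large weight seated the balance point lies between 0.015 and 0.11, depending on the onion
- poise_c (a point): Centre of the upper block of the dark poise: 24 mm across the bar (x), 20 mm along it (y), 34 mm high; the bar's top lies 21 mm below this point (bar 6 mm thick, 55 mm in front of the pivot line; point 106 mm above the worktop at level). The faces square to the bar are pushed, e.g. with an open finger on each side and a few mm of play
- weight_pan (a point): Foot of the pin of the empty pan, on the pan's floor (flat steel disc, 90 mm diameter, 50 mm below the pivot, 150 mm from it). The pin is 9 mm thick, stands 29 mm above this point and is tapered at the tip. Pan and pin are one with the beam and lean with it; it takes only about 2 N on the pan to push it down
- onion_pan (a point): Centre of the floor of the other pan, a shallow round dish 100 mm wide with a 6 mm high rim, 150 mm from the pivot on the other side
- weight_large_c (a point): Centre (half-way up) of the larger loose steel ring weight: upright cylinder 38 mm diameter, 40 mm high, with a 12 mm bore through it along its axis, 135 g. Stands on the worktop
- weight_small_c (a point): Centre (half-way up) of the smaller loose steel ring weight, 27 mm diameter, 30 mm high: not to be used
- onion_c (a point): Centre of the brown onion (about 74 mm across, 77 mm high, 165 to 235 g), lying on the onion pan
- lemon_c (a point): Centre of the lemon (78 x 55 x 56 mm) on the worktop, a bystander
- garlic_c (a point): Centre of the garlic bulb (60 x 57 x 58 mm) on the worktop, a bystander
Mind the look-alikes: they are no part of the job. What is shaped like the part that bears weight_large_c but blue or pink is not meant.

How it is judged:
On the way, in this order (a step that is already met when the one before it is completed fails the run):
1. the large weight sits fully down over the pin of the empty pan, let go, with the onion pan still down (horizontal distance between weight_large_c and weight_pan below 0.008 m and z of weight_large_c in the frame of weight_pan below 0.0235 m and contact force between the fingers and weight_large below 0.1 N and value of joint beam below -0.05 rad), for 0.2 s.
2. the poise is slid outward along its bar (value of joint poise above 0.012 m), for 0.1 s.
At the end, for the whole second after the job is handed in: The beam floats at rest within 0.022 rad of level (about 3 mm at the pans), the large weight is fully down over its pin, the onion still lies on its pan and the small weight stands where it was (within 20 mm) (value of joint beam between -0.022 and 0.022 rad and velocity of joint beam between -0.05 and 0.05 rad/s and horizontal distance between weight_large_c and weight_pan below 0.008 m and z of weight_large_c in the frame of weight_pan below 0.0235 m and horizontal distance between onion_c and onion_pan below 0.03 m and distance of weight_small_c from where it was at the start of the episode below 0.02 m); the robot touches nothing.
It fails at once if the fingers push or squeeze any part of the balance with more than 15 N (contact force between the fingers and balance above 15 N).
It fails at once if the arm hits the balance (contact force between the arm and balance above 15 N).
It fails at once if the large weight is pressed on the balance with more than 20 N (contact force between weight_large and balance above 20 N).
It fails at once if the onion is touched by the robot (contact force between any of the fingers, the arm and onion above 1 N).
It fails at once if the lemon, garlic or small weight is pushed aside by more than 20 mm (distance of any of lemon_c, garlic_c, weight_small_c from where it was at the start of the episode above 0.02 m).
It also fails if it takes over 69 s, if anything falls off the work surface, if the arm or the gripper's body presses on something with over 40 N, if the wrist force passes 120 N, or if a joint passes its speed limit or range.

## Working session

There is one attempt and no reset: what is moved stays moved. The work goes in short steps, Python scripts to look and compute and a shell command to move; the robot and the scene stay as the last step left them, time stands still between calls to the robot, and variables do not carry over. Pictures are saved under pics/ and viewed, at most 10 in all, crops included, and the job is handed in when it is done.

```bash
mkdir -p pics; python3 - <<'E'
from station import status, optics, arm
import cv2,numpy as np
s=status.get_state();print({k:np.round(v,3).tolist() for k,v in s.items()}, arm.tip_reach)
ims=[]
for n in("scene","top"):
    f=optics.grab_frame(n);np.savez(f"pics/{n}0.npz",**f);cv2.imwrite(f"pics/{n}0.png",cv2.resize(f["color"][:,:,::-1],(800,600),interpolation=cv2.INTER_CUBIC))
    print(n,f["mtx"].round(1).tolist(),f["cam_to_world"].round(3).tolist())
E
```

```text
{'t': 0.0, 'q': [1.389, 0.359, 0.011, -0.0, -1.224, -0.288], 'qd': [0.001, -0.001, 0.001, 0.002, -0.0, -0.0], 'joint_efforts': [-0.001, -58.271, 29.306, 6.997, 0.007, -0.0], 'eef_pos': [0.305, 0.601, 0.24], 'ee_rot': [3.14, -0.0, -0.47], 'force': [0.023, 0.445, 0.22], 'moment': [-0.06, 0.002, 0.03], 'gripper_force': 0.0, 'width': 0.088} 0.014
scene [[357.2, 0.0, 255.2], [0.0, 357.2, 189.5], [0.0, 0.0, 1.0]] [[-0.893, -0.352, 0.279, 0.242], [-0.449, 0.7, -0.555, 0.596], [0.001, -0.621, -0.784, 0.903], [0.0, 0.0, 0.0, 1.0]]
top [[382.7, 0.0, 253.9], [0.0, 382.7, 191.4], [0.0, 0.0, 1.0]] [[-0.017, -0.994, 0.105, 0.4], [-1.0, 0.019, 0.021, 0.008], [-0.023, -0.105, -0.994, 1.253], [0.0, 0.0, 0.0, 1.0]]
```

View pics/scene0.png

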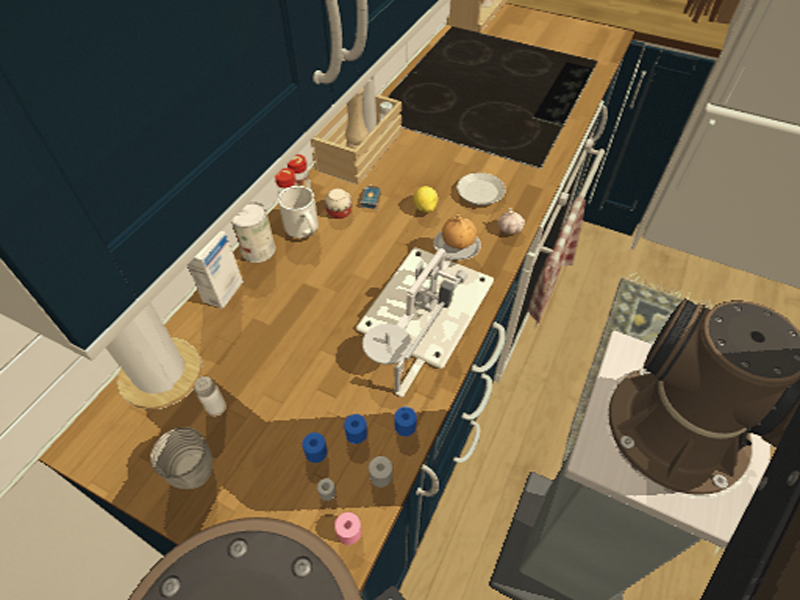

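View pics/top0.png

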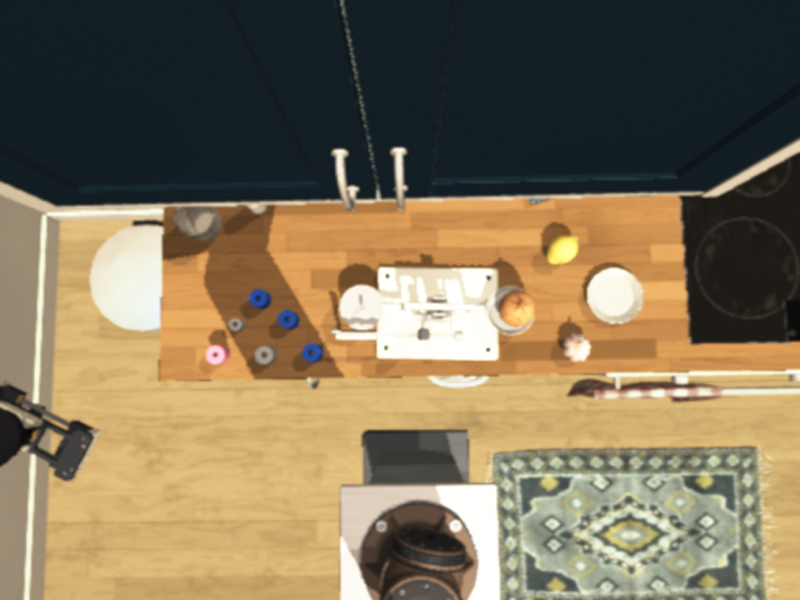

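The top view (800-px scale) shows two grey rings, at (264,354) and (236,324). The blue rings at (259,298), (288,319) and (312,352) and the pink one at (216,354) are the look-alikes. The larger grey one at (264,354) is the target. I'll confirm it in a crop and measure it.

```bash
cat > h.py <<'E'
import numpy as np,cv2
from station import status,optics
def ray(f,u,v):
    M=f["cam_to_world"];d=M[:3,:3]@np.linalg.inv(f["mtx"])@[u,v,1];return M[:3,3],d
def plane(f,u,v,z):
    o,d=ray(f,u,v);return (o+d*(z-o[2])/d[2])[:3]
def two(f1,p1,f2,p2):
    A=[];b=[]
    for f,p in((f1,p1),(f2,p2)):
        o,d=ray(f,*p);d/=np.linalg.norm(d);P=np.eye(3)-np.outer(d,d);A.append(P);b.append(P@o)
    return np.linalg.lstsq(np.vstack(A),np.hstack(b),rcond=None)[0]
def proj(f,X):
    M=np.linalg.inv(f["cam_to_world"]);c=M[:3,:3]@X+M[:3,3];p=f["mtx"]@c;return p[:2]/p[2]
E
python3 - <<'E'
from h import *
T=dict(np.load("pics/top0.npz"));S=dict(np.load("pics/scene0.npz"))
t=T["color"][165:245,100:340];s=S["color"][150:350,190:330]
a=cv2.resize(t,(800,267),interpolation=cv2.INTER_CUBIC);b=cv2.resize(s,None,fx=1.65,fy=1.65,interpolation=cv2.INTER_CUBIC)
c=np.zeros((267+330,800,3),np.uint8);c[:267]=a;c[267:,:b.shape[1]]=b
sr=cv2.resize(S["color"][275:325,195:270],(540,330),interpolation=cv2.INTER_CUBIC);c[267:,250:790]=sr
cv2.imwrite("pics/crop1.png",c[:,:,::-1])
hsv=cv2.cvtColor(T["color"],cv2.COLOR_RGB2HSV)
# grey rings
m=((hsv[...,1]<75)&(hsv[...,2]>60)).astype(np.uint8)
n,l,st,ce=cv2.connectedComponentsWithStats(m)
for i in range(1,n):
    x,y,w,h,A=st[i]
    if 100<x<345 and 170<y<240 and A>15: print("grey",st[i],ce[i].round(1),plane(T,*ce[i],.03).round(4))
m=((hsv[...,1]<50)&(hsv[...,2]>190)).astype(np.uint8);m[:165]=0;m[240:]=0;m[:,:235]=0;m[:,325:]=0
q=cv2.findNonZero(m);r=cv2.minAreaRect(q);bx=cv2.boxPoints(r);print(r)
for p in bx: print(p.round(1),plane(T,*p,.014).round(4))
E
```

```text
grey [ 213  171  126   60 5405] [274.  200.5] [ 0.4992 -0.031   0.03  ]
grey [147 204   9   8  59] [150.9 207.3] [0.4847 0.3658 0.03  ]
grey [132 222  11  11  91] [137.1 226.9] [0.4224 0.4096 0.03  ]
grey [163 222  14  11 125] [169.5 227. ] [0.4205 0.3052 0.03  ]
((279.44464111328125, 200.26388549804688), (89.38739776611328, 57.53789520263672), 0.8425243496894836)
[234.3 228.4] [0.4126 0.0986 0.014 ]
[235.2 170.8] [0.6004 0.0936 0.014 ]
[324.6 172.2] [ 0.5901 -0.1982  0.014 ]
[323.7 229.7] [ 0.4035 -0.1887  0.014 ]
```

View pics/crop1.png

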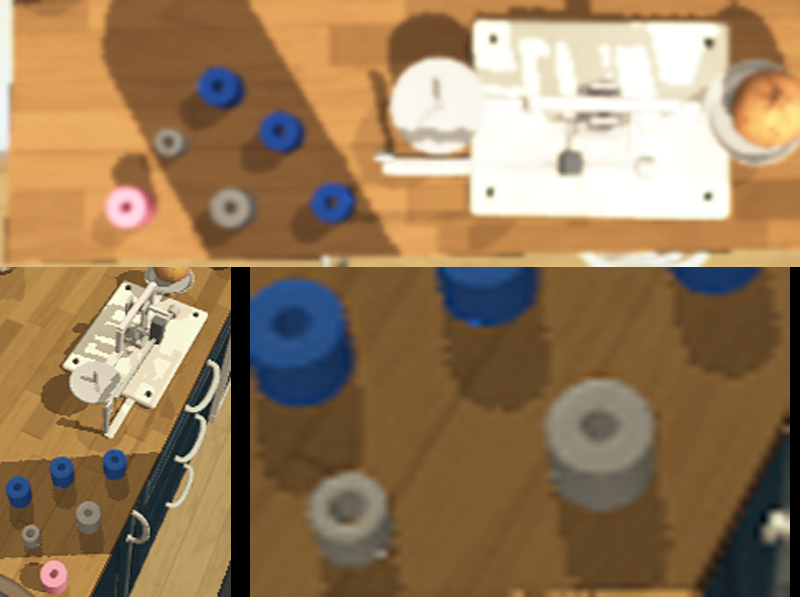

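The crop confirms it. The large steel ring is the grey one at top px (169,227), visibly bigger than the grey one at (151,207). Now for the poses.

```bash
python3 - <<'E'
from h import *
T=dict(np.load("pics/top0.npz"));S=dict(np.load("pics/scene0.npz"))
C=lambda x,y:(100+x/3.333-.35,165+y/3.333-.35)
c=[plane(T,*C(*p),.014)for p in((473,20),(730,22),(728,218),(472,216))]
print(np.round(c,4)); o=np.mean(c,0);ax=(c[0]+c[3]-c[1]-c[2])/2;print("org",o.round(4),"yaw",np.arctan2(-ax[0],ax[1]),np.linalg.norm(ax),np.linalg.norm(c[0]-c[3]))
print("W top",plane(T,*C(231,207),.04).round(4),"two",two(T,C(231,207),S,(195+350/7.2-.4,275+157/6.6-.4)).round(4))
print("scene W z.04",plane(S,195+350/7.2-.4,275+157/6.6-.4,.04).round(4))
print("pan top",plane(T,*C(436,105),.0606).round(4)); print("poise",plane(T,*C(570,161),.122).round(4))
E
```

```text
[[ 0.6006  0.0726  0.014 ]
 [ 0.5934 -0.1792  0.014 ]
 [ 0.4026 -0.1706  0.014 ]
 [ 0.4088  0.0762  0.014 ]]
org [ 0.5014 -0.0502  0.014 ] yaw -0.02661178530828349 0.24940959413723984 0.19187882133845002
W top [0.421  0.3044 0.04  ] two [0.4212 0.3052 0.0371]
scene W z.04 [0.4208 0.3062 0.04  ]
pan top [0.5129 0.1061 0.0606]
poise [ 0.455  -0.0173  0.122 ]
```

```bash
python3 -m jog '[[0.5,[60,53,0],0.18],[0.5,[120,106,0],0.36],[0.5,[180,159,20],0.54],[0.5,[238,211,60],0.72],[0.5,[238,211,100],0.9],[0.5,[238,211,120],1.1],[0.5,[238,211,120],1.1],[0.5,[238,211,120],1.1],[0.5,[238,211,120],1.1]]' 20
python3 - <<'E'
from h import *
f=optics.grab_frame("wrist");np.savez("pics/w1.npz",**f);cv2.imwrite("pics/w1.png",f["color"][:,:,::-1])
print(f["mtx"].round(1).tolist(),f["cam_to_world"].round(3).tolist(),status.get_state()["ee_rot"])
E
```

```text
t: 1.23
eef_pos: [0.4227, 0.3074, 0.1217]
ee_rot: [-3.14, 0.002, -1.568]
force: [0.1, 0.7, 0.5]
width: 0.0656
gripper_force: 0.0
[[297.3, 0.0, 265.5], [0.0, 297.3, 191.0], [0.0, 0.0, 1.0]] [[-1.0, -0.002, -0.0, 0.423], [-0.002, 0.954, 0.299, 0.226], [-0.0, 0.299, -0.954, 0.265], [0.0, 0.0, 0.0, 1.0]] [-3.14025326e+00  1.78096693e-03 -1.56777501e+00]
```

View pics/w1.png

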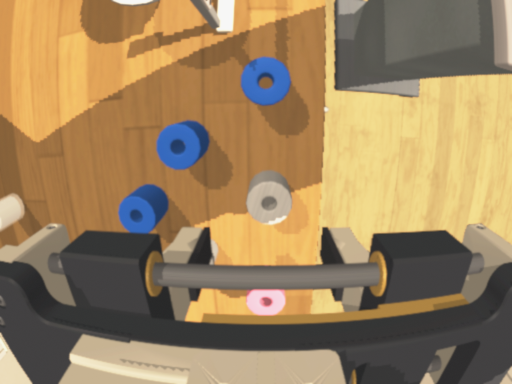

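The wrist view shows the steel ring with its bore at (269,203), between the fingers. The ray puts it at (0.420, 0.3065), so I'll descend and grip.

```bash
python3 -m jog '[[0.5,[1,2.5,30],0],[0.5,[1,2.5,60],0],[0.5,[1,2.5,85],0],[0.5,[1,2.5,94],0],[0.5,[1,2.5,94],0],[-1,[1,2.5,94],0],[-1,[1,2.5,94],0],[-1,[1,2.5,94],0],[-1,[1,2.5,94],0],[-1,[1,2.5,94],0],[-1,[1,2.5,94],0]]' 20
python3 -m jog '[[-1,[0,0,-40],0],[-1,[0,0,-80],0],[-1,[0,0,-130],0],[-1,[0,0,-130],0]]'
```

```text
t: 2.65
eef_pos: [0.42, 0.3052, 0.027]
ee_rot: [-3.141, 0.0, -1.569]
force: [-1.3, -0.1, 6.0]
width: 0.0383
gripper_force: 20.0
t: 3.15
eef_pos: [0.4212, 0.3067, 0.1603]
ee_rot: [-3.137, 0.006, -1.569]
force: [0.2, 0.1, -1.1]
width: 0.0382
gripper_force: 20.0
```

```bash
python3 -m jog '[[-1,[40,-25,0],0],[-1,[85,-50,0],0],[-1,[125,-75,0],0],[-1,[142,-84,0],0],[-1,[142,-84,0],0],[-1,[142,-84,0],0],[-1,[142,-84,0],0],[-1,[142,-84,0],0]]'
python3 - <<'E'
from h import *
f=optics.grab_frame("wrist");np.savez("pics/w2.npz",**f)
s=optics.grab_frame("scene");np.savez("pics/s2.npz",**s)
a=cv2.resize(f["color"][60:300,130:400],(540,480),interpolation=cv2.INTER_CUBIC)
b=cv2.resize(s["color"][190:250,220:290],None,fx=3.6,fy=8*.45*1,interpolation=cv2.INTER_CUBIC)
c=np.zeros((480,800,3),np.uint8);c[:,:540]=a;c[:b.shape[0],545:545+b.shape[1]]=b
cv2.imwrite("pics/w2.png",c[:,:,::-1])
print(f["mtx"].round(1).tolist(),f["cam_to_world"].round(4).tolist())
E
```

```text
t: 4.15
eef_pos: [0.5036, 0.1637, 0.1565]
ee_rot: [3.142, 0.0, -1.569]
force: [-0.2, 0.6, -0.2]
width: 0.0381
gripper_force: 20.0
[[297.3, 0.0, 265.5], [0.0, 297.3, 191.0], [0.0, 0.0, 1.0]] [[-1.0, -0.0008, -0.0015, 0.5043], [-0.0013, 0.9548, 0.2973, 0.0826], [0.0012, 0.2973, -0.9548, 0.3002], [0.0, 0.0, 0.0, 1.0]]
```

View pics/w2.png

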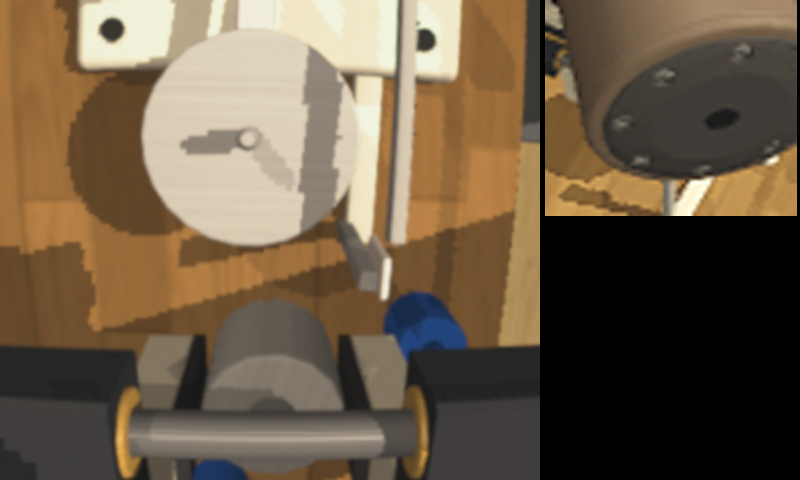

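The wrist crop shows the pan circle centred at crop (250,136) and the pin tip at about (249,137), which is px (254.5,128.5). The held ring's top face is centred at about crop (272,414), px (266,267).

```bash
cat >> h.py <<'E'
def wplane(f,u,v,z):
    K=f["mtx"];a=np.array([(u-K[0,2])/K[0,0],(v-K[1,2])/K[1,1]]);r=np.hypot(*a)
    d=np.r_[a/max(r,1e-9)*np.sin(r),np.cos(r)];M=f["cam_to_world"];d=M[:3,:3]@d;return M[:3,3]+d*(z-M[2,3])/d[2]
E
python3 - <<'E'
from h import *
f=dict(np.load("pics/w2.npz"));C=lambda x,y:(130+x/2-.25,60+y/2-.25)
for n,p,z in(("pan",(250,136),.0606),("pantop/bot",(250,28),.0606),("pantop/bot",(250,245),.0606),("L",(142,136),.0606),("R",(358,136),.0606),("tip",(249,137),.0895),("W",(272,414),.1695),("Wfront",(272,355),.1695),("bore front",(272,397),.1695),("WL",(205,413),.1695),("WR",(343,413),.1695),("fork bar end",(398,243),.085),("plate",(385,297),.098)):
    print(n,wplane(f,*C(*p),z).round(4))
E
```

```text
pan [0.5126 0.104  0.0606]
pantop/bot [0.5125 0.0603 0.0606]
pantop/bot [0.5129 0.1496 0.0606]
L [0.5568 0.1033 0.0606]
R [0.469  0.1036 0.0606]
tip [0.512  0.1018 0.0895]
W [0.5039 0.1639 0.1695]
Wfront [0.5039 0.1469 0.1695]
bore front [0.5039 0.1588 0.1695]
WL [0.5211 0.1638 0.1695]
WR [0.4856 0.1638 0.1695]
fork bar end [0.4558 0.1418 0.085 ]
plate [0.4622 0.1588 0.098 ]
```

```bash
python3 -m jog '[[-1,[30,-4.5,0],0],[-1,[50,-8,0],0],[-1,[60.7,-8.7,0],0],[-1,[60.7,-8.7,20],0],[-1,[60.7,-8.7,34],0],[-1,[60.7,-8.7,34],0],[-1,[60.7,-8.7,34],0],[-1,[60.7,-8.7,34],0]]'
```

```text
t: 5.25
eef_pos: [0.5131, 0.1027, 0.1232]
ee_rot: [-3.141, 0.0, -1.569]
force: [0.4, 0.4, -1.1]
width: 0.0383
gripper_force: 20.0
```

```bash
python3 -m jog '[[-1,[0,0.7,3],0],[-1,[0,0.7,6],0],[-1,[0,0.7,9],0],[-1,[0,0.7,12],0],[-1,[0,0.7,14],0],[-1,[0,0.7,14],0],[-1,[0,0.7,14],0]]'
python3 - <<'E'
from h import *
f=optics.grab_frame("wrist");np.savez("pics/w3.npz",**f)
s=optics.grab_frame("top");np.savez("pics/t3.npz",**s)
a=cv2.resize(f["color"][60:300,130:400],(540,480),interpolation=cv2.INTER_CUBIC)
b=cv2.resize(s["color"][165:245,215:280],None,fx=3.9,fy=3.9,interpolation=cv2.INTER_CUBIC)
c=np.zeros((480,800,3),np.uint8);c[:,:540]=a;c[:b.shape[0],545:545+b.shape[1]]=b
cv2.imwrite("pics/w3.png",c[:,:,::-1])
E
```

```text
t: 6.12
eef_pos: [0.5119, 0.1023, 0.1086]
ee_rot: [3.141, -0.0, -1.57]
force: [-0.6, -0.8, -1.8]
width: 0.0381
gripper_force: 20.0
```

View pics/w3.png

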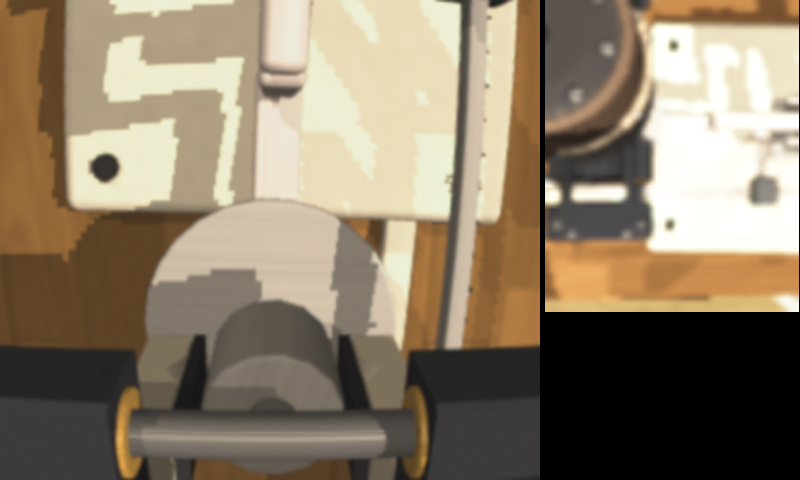

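The wrist crop shows the ring at crop (272,400), centred over the pan, whose visible edge spans x 146–398. The force hasn't risen, so I'll go on down.

```bash
python3 -m jog '[[-1,[-0.4,-0.3,3],0],[-1,[-0.8,-0.3,6],0],[-1,[-1.2,-0.3,9],0],[-1,[-1.2,-0.3,12],0],[-1,[-1.2,-0.3,15],0],[-1,[-1.2,-0.3,16],0],[-1,[-1.2,-0.3,16],0]]'
python3 - <<'E'
from h import *
f=optics.grab_frame("wrist");np.savez("pics/w4.npz",**f)
s=np.load("pics/w3.npz")
c=np.hstack([cv2.resize(g["color"][100:300,170:370],(400,400),interpolation=cv2.INTER_CUBIC) for g in(s,f)])
cv2.imwrite("pics/w4.png",c[:,:,::-1])
E
```

```text
t: 7.1
eef_pos: [0.5123, 0.1021, 0.0926]
ee_rot: [3.141, -0.002, -1.57]
force: [2.7, -9.9, 2.2]
width: 0.0385
gripper_force: 20.0
```

View pics/w4.png

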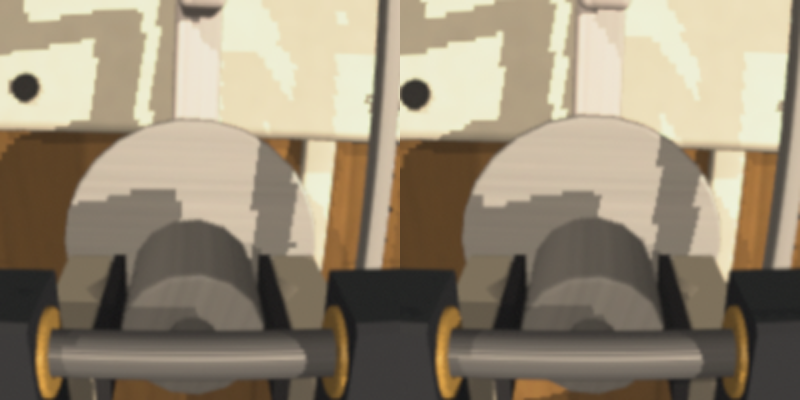

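There's a −9.9 N side force: the pin is in the bore but the ring sits too far toward +y. I'll relieve that before releasing.

```bash
python3 -m jog '[[-1,[0.8,-0.3,0],0],[-1,[1.2,-0.4,0],0],[-1,[1.2,-0.4,0],0],[-1,[1.2,-0.4,0],0]]'
```

```text
t: 7.65
eef_pos: [0.5125, 0.1018, 0.0925]
ee_rot: [3.141, -0.001, -1.57]
force: [0.9, -5.3, 1.5]
width: 0.0381
gripper_force: 20.0
```

```bash
python3 -m jog '[[-1,[0.8,-0.2,0],0],[-1,[1.3,-0.2,0],0],[-1,[1.3,-0.2,0],0],[-1,[1.3,-0.2,0],0]]'
```

```text
t: 8.15
eef_pos: [0.5129, 0.1013, 0.0925]
ee_rot: [-3.142, 0.0, -1.57]
force: [0.3, 0.2, -1.7]
width: 0.0384
gripper_force: 20.0
```

```bash
python3 -m jog '[[-1,[0,0,1],0],[-1,[0,0,2],0],[-1,[0,0,2],0]]'; python3 -m jog '[[-0.05,[0,0,0],0],[0.05,[0,0,0],0],[0.1,[0,0,0],0],[0.1,[0,0,0],0],[0.1,[0,0,0],0],[0.1,[0,0,0],0],[0.1,[0,0,0],0],[0.1,[0,0,0],0]]'
python3 - <<'E'
from h import *
f=optics.grab_frame("wrist");np.savez("pics/w5.npz",**f)
s=np.load("pics/w4.npz")
c=np.hstack([cv2.resize(g["color"][100:300,170:370],(400,400),interpolation=cv2.INTER_CUBIC) for g in(s,f)])
cv2.imwrite("pics/w5.png",c[:,:,::-1])
E
```

```text
t: 8.52
eef_pos: [0.5128, 0.101, 0.0904]
ee_rot: [3.141, -0.0, -1.57]
force: [-1.0, -0.0, -1.1]
width: 0.0383
gripper_force: 20.0
t: 9.52
eef_pos: [0.5129, 0.1011, 0.0906]
ee_rot: [3.142, 0.0, -1.57]
force: [0.9, 0.4, -0.3]
width: 0.0481
gripper_force: 0.0
```

View pics/w5.png

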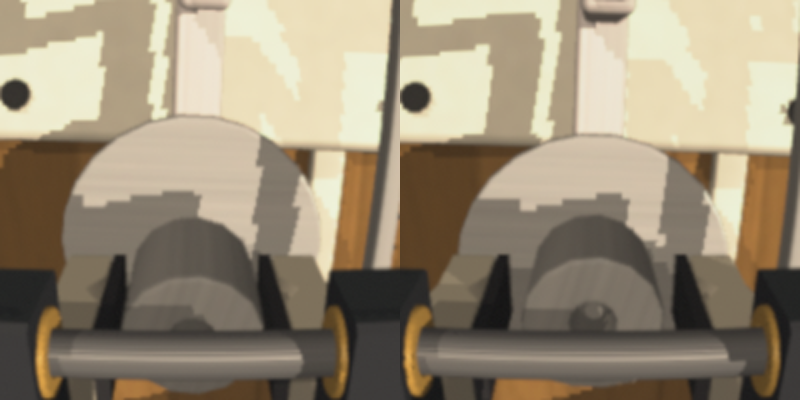

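The right crop shows the ring released with the pin tip in its bore at (592,318). The pan has risen back to its stop. I'll lift off and check the seating.

```bash
python3 -m jog '[[0.1,[0,0,-10],0],[0.1,[0,0,-30],0],[0.1,[0,0,-66],0],[-0.3,[-40,0,-66],0],[-0.3,[-62,9,-66],0],[-0.3,[-62,9,-66],0],[-0.3,[-62,9,-66],0],[-0.3,[-62,9,-66],0]]'
python3 - <<'E'
from h import *
f=optics.grab_frame("wrist");np.savez("pics/w6.npz",**f)
g=f["color"][20:240,130:400]
a=cv2.resize(g,(780,600*780//810),interpolation=cv2.INTER_CUBIC) if 0 else cv2.resize(f["color"][10:210,140:400],(780,600),interpolation=cv2.INTER_CUBIC)
cv2.imwrite("pics/w6.png",a[:,:,::-1]);print(f["cam_to_world"].round(4).tolist())
E
```

```text
t: 10.58
eef_pos: [0.5039, 0.1624, 0.1567]
ee_rot: [3.142, -0.0, -1.57]
force: [-0.6, 0.7, -0.6]
width: 0.0308
gripper_force: 0.0
[[-1.0, 0.0008, -0.001, 0.5044], [0.0005, 0.9548, 0.2972, 0.0813], [0.0012, 0.2972, -0.9548, 0.3004], [0.0, 0.0, 0.0, 1.0]]
```

View pics/w6.png

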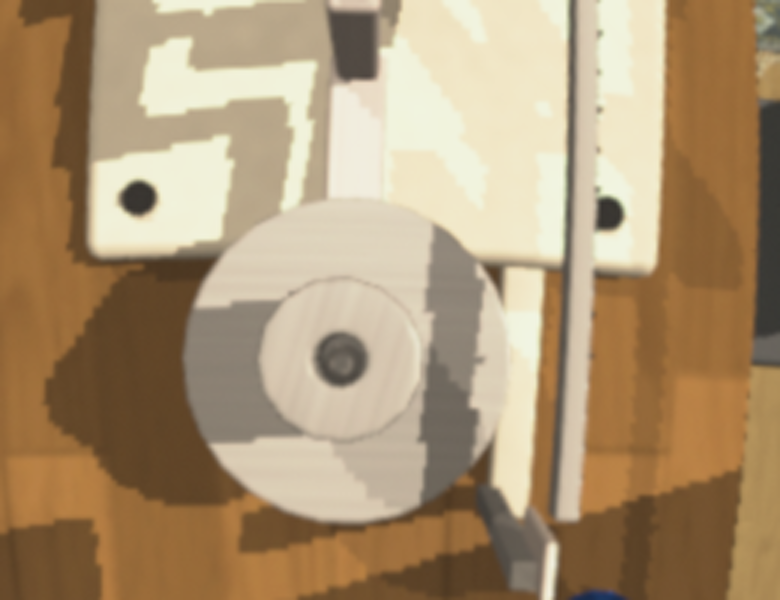

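The ring is seated with the pin visible inside the bore at (341,358), and the pan centre at (346,360) is at the same scale as before. So the beam is still on the onion-down stop. Next I'll work out the bar line and the poise.

```bash
python3 - <<'E'
from h import *
f=dict(np.load("pics/w6.npz"));C=lambda x,y:(140+x/3-.33,10+y/3-.33)
P=[]
for p in((584,20),(578,260),(566,518)):
    z=.09
    for _ in range(3):
        X=wplane(f,*C(*p),z);z=.085+.07*(X[1]+.05)
    P.append(X);print(X.round(4))
d=P[2]-P[0];print("yaw",-np.arctan2(d[0],d[1]))
print("pan",wplane(f,*C(346,360),.0606).round(4),"pan diam",wplane(f,*C(184,360),.0606)-wplane(f,*C(508,360),.0606))
T=dict(np.load("pics/top0.npz"));c=T["color"][200:225,255:290].astype(int).sum(2);m=(c<330).astype(np.uint8)
n,l,st,ce=cv2.connectedComponentsWithStats(m)
for i in range(1,n):
    if st[i][4]>8:q=ce[i]+[255,200];print(st[i],plane(T,*q,.122).round(4),plane(T,*q,.107).round(4))
print(status.get_state()["q"].round(3))
E
```

```text
[0.4554 0.0172 0.0897]
[0.4578 0.0769 0.0939]
[0.4592 0.1379 0.0981]
yaw -0.03188734544232558
pan [0.5127 0.1043 0.0606] pan diam [ 0.08791123 -0.00048617  0.        ]
[ 0.683  0.193 -0.424  0.    -0.953 -0.682]
```

```bash
python3 -m jog '[[-0.36,[0,0,-45],0],[-0.36,[30,10,-45],-0.17],[-0.36,[60,20,-45],-0.34],[-0.36,[90,30,-45],-0.51],[-0.36,[120,40,-45],-0.68],[-0.36,[150,49,-45],-0.85],[-0.36,[182,49,-45],-1.02],[-0.36,[182,49,-45],-1.19],[-0.36,[182,49,-45],-1.36],[-0.36,[182,49,-45],-1.54],[-0.36,[182,49,-45],-1.54],[-0.36,[182,49,-45],-1.54],[-0.36,[182,49,-45],-1.54]]'
python3 - <<'E'
from h import *
f=optics.grab_frame("wrist");np.savez("pics/w7.npz",**f)
cv2.imwrite("pics/w7.png",cv2.resize(f["color"],(800,600),interpolation=cv2.INTER_CUBIC)[:,:,::-1]);print(f["cam_to_world"].round(4).tolist())
E
```

```text
t: 12.25
eef_pos: [0.455, -0.0191, 0.2016]
ee_rot: [3.142, 0.0, -0.032]
force: [-0.9, -0.2, -1.1]
width: 0.0284
gripper_force: 0.0
[[-0.033, -0.9538, -0.2986, 0.5363], [-0.9995, 0.0316, 0.0095, -0.022], [0.0004, 0.2988, -0.9543, 0.3452], [0.0, 0.0, 0.0, 1.0]]
```

View pics/w7.png

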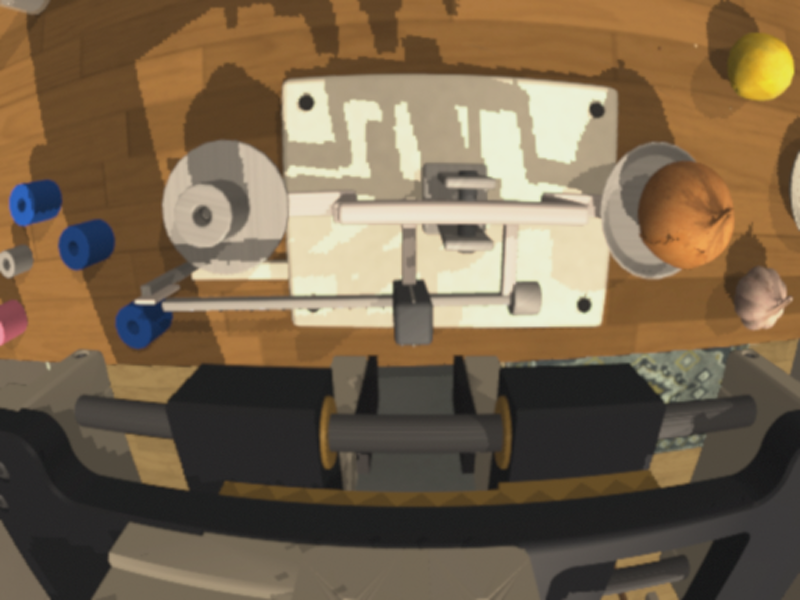

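The wrist view shows the poise top face centred at about (413,326), bar end at (165,303) beside the plate, and ring bore at (203,214). The onion pan is down.

```bash
python3 - <<'E'
from h import *
f=dict(np.load("pics/w7.npz"));C=lambda x,y:(x*.64-.18,y*.64-.18)
for n,p,z in(("poise top",(413,326),.124),("L",(394,328),.124),("R",(432,328),.124),("front",(412,343),.124),("back",(412,309),.124),("barR",(350,300),.09),("bar2",(200,304),.098)): print(n,wplane(f,*C(*p),z).round(4))
E
```

```text
poise top [ 0.4525 -0.0182  0.124 ]
L [ 0.4517 -0.0084  0.124 ]
R [ 0.4511 -0.0278  0.124 ]
front [ 0.4431 -0.0173  0.124 ]
back [ 0.4616 -0.018   0.124 ]
barR [0.4568 0.0184 0.09  ]
bar2 [0.4598 0.1104 0.098 ]
```

```bash
python3 -m jog '[[-0.36,[-1,-1,30],0],[-0.36,[-1,-1,60],0],[-0.36,[-1,-1,75],0],[-0.36,[-1,-1,82],0],[-0.36,[-1,-1,87],0],[-0.36,[-1,-1,87],0],[-0.36,[-1,-1,87],0],[-0.36,[-1,-1,87],0]]'
```

```text
t: 13.3
eef_pos: [0.4543, -0.0179, 0.115]
ee_rot: [-3.141, -0.001, -0.03]
force: [1.0, -0.1, 0.9]
width: 0.0277
gripper_force: 0.0
```

```bash
python3 -m jog '[[-0.36,[0,-3,0],0],[-0.36,[0,-5,0],0],[-0.36,[0,-8,0],0],[-0.36,[0,-11,0],0],[-0.36,[0,-14,0],0],[-0.36,[0,-17,0],0],[-0.36,[0,-20,0],0]]'
python3 -m jog '[[-0.36,[0,-3,0],0],[-0.36,[0,-6,0],0],[-0.36,[0,-9,0],0],[-0.36,[0,-12,0],0],[-0.36,[0,-15,0],0],[-0.36,[0,-18,0],0],[-0.36,[0,-21,0],0],[-0.36,[0,-24,0],0],[-0.36,[0,-25,0],0]]'
```

```text
t: 14.18
eef_pos: [0.4546, 0.0014, 0.1145]
ee_rot: [3.14, 0.0, -0.029]
force: [3.3, -7.1, -2.6]
width: 0.0281
gripper_force: 3.4
t: 15.3
eef_pos: [0.4555, 0.0265, 0.1146]
ee_rot: [3.14, -0.0, -0.029]
force: [2.4, -5.8, -1.7]
width: 0.0278
gripper_force: 2.8
```

```bash
python3 -m jog '[[-0.36,[0,2,0],0],[-0.36,[0,4,0],0],[-0.36,[0,4,-15],0],[-0.36,[0,4,-40],0],[-0.36,[0,24,-87],0],[-0.36,[0,46,-87],0],[-0.36,[1,46,-87],0],[-0.36,[1,46,-87],0],[-0.36,[1,46,-87],0],[-0.36,[1,46,-87],0],[-0.36,[1,46,-87],0],[-0.36,[1,46,-87],0],[-0.36,[1,46,-87],0],[-0.36,[1,46,-87],0],[-0.36,[1,46,-87],0],[-0.36,[1,46,-87],0]]'
cat > rd.py <<'E'
import sys
from h import *
a=dict(np.load("pics/w7.npz"));f=optics.grab_frame("wrist");np.savez(f"pics/{sys.argv[1]}.npz",**f)
A,B=[cv2.cvtColor(x["color"],cv2.COLOR_RGB2GRAY) for x in(a,f)]
print(f["cam_to_world"][:3,3].round(4),status.get_state()["eef_pos"].round(4),status.get_state()["t"])
# boxes x,y,w,h in 512x384
for n,(x,y,w,h) in dict(holeL=(186,56,20,20),holeR=(372,60,20,20),ring=(114,112,44,50),barend=(98,184,40,18),panrim=(104,88,50,22),onion=(405,100,70,75)).items():
    t=A[y:y+h,x:x+w];m=14;r=cv2.matchTemplate(B[y-m:y+h+m,x-m:x+w+m],t,cv2.TM_CCOEFF_NORMED)
    _,s,_,(px,py)=cv2.minMaxLoc(r)
    def sub(v,i):
        if 0<i<len(v)-1: return i+.5*(v[i-1]-v[i+1])/(v[i-1]-2*v[i]+v[i+1])
        return i
    print(n,"shift",round(sub(r[py],px)-m,2),round(sub(r[:,px],py)-m,2),"score",round(float(s),2))
for nm,g in(("ref",a),("now",f)):
    h=cv2.cvtColor(g["color"],cv2.COLOR_RGB2HSV);m=cv2.inRange(h,(5,120,90),(22,255,255));m[:,:405]=0;m[:95]=0;m[180:]=0;m[:,475:]=0
    M=cv2.moments(m,True);o=(M["m10"]/M["m00"],M["m01"]/M["m00"])
    d=(g["color"].astype(int).sum(2)<300).astype(np.uint8);d[:,:215]=0;d[:,320:]=0;d[:175]=0;d[:,:]*=1;d[224:]=0
    print(nm,"onion",np.round(o,2),M["m00"])
    e=(g["color"].astype(int).sum(2)<270).astype(np.uint8);e[:178]=0;e[222:]=0;e[:,:110]=0;e[:,390:]=0
    k,l,st,ce=cv2.connectedComponentsWithStats(e);print([ (st[i].tolist(),ce[i].round(1).tolist()) for i in range(1,k) if st[i][4]>150])
E
python3 rd.py w8
```

```text
t: 17.3
eef_pos: [0.455, -0.019, 0.2016]
ee_rot: [3.142, -0.0, -0.03]
force: [-0.3, -0.4, -0.7]
width: 0.028
gripper_force: 0.0
[ 0.5363 -0.0217  0.3453] [ 0.455  -0.019   0.2016] 17.35
holeL shift 0.33 -0.17 score 0.99
holeR shift 0.26 0.33 score 0.99
ring shift 0.12 -0.28 score 0.99
barend shift -0.04 -0.31 score 0.99
panrim shift 0.14 -0.23 score 0.99
onion shift 0.12 0.45 score 0.99
ref onion [446.77 138.06] 4464.0
[([110, 178, 76, 14, 280], [128.2, 186.3]), ([245, 180, 31, 40, 428], [260.7, 191.6]), ([110, 200, 30, 22, 575], [122.7, 211.1]), ([190, 214, 32, 8, 181], [203.7, 218.0])]
now onion [446.96 138.11] 4439.0
[([110, 178, 20, 14, 215], [118.7, 185.0]), ([199, 180, 32, 40, 504], [217.3, 192.9]), ([110, 199, 30, 23, 580], [122.7, 211.0])]
```

```bash
python3 -m jog '[[-0.36,[-1,-25,0],0],[-0.36,[-1,-41.5,20],0],[-0.36,[-1,-41.5,60],0],[-0.36,[-1,-41.5,80],0],[-0.36,[-1,-41.5,87],0],[-0.36,[-1,-41.5,87],0],[-0.36,[-1,-41.5,87],0]]'
python3 -m jog '[[-0.36,[0,-3,0],0],[-0.36,[0,-5,0],0],[-0.36,[0,-8,0],0],[-0.36,[0,-11,0],0],[-0.36,[0,-14,0],0],[-0.36,[0,-17,0],0],[-0.36,[0,-20,0],0],[-0.36,[0,-23,0],0],[-0.36,[0,-26,0],0],[-0.36,[0,-29,0],0],[-0.36,[0,-32,0],0],[-0.36,[0,-32,0],0]]'
```

```text
t: 18.23
eef_pos: [0.4559, 0.0227, 0.1155]
ee_rot: [-3.141, -0.001, -0.03]
force: [-0.3, -0.4, 0.5]
width: 0.028
gripper_force: 0.0
t: 19.73
eef_pos: [0.4566, 0.0542, 0.1149]
ee_rot: [3.141, -0.001, -0.029]
force: [2.2, -4.7, -2.4]
width: 0.0281
gripper_force: 2.1
```

```bash
python3 -m jog '[[-0.36,[0,2,0],0],[-0.36,[0,4,0],0],[-0.36,[0,4,-15],0],[-0.36,[0,4,-40],0],[-0.36,[0,40,-87],0],[-0.36,[1,73.5,-87],0],[-0.36,[1,73.5,-87],0],[-0.36,[1,73.5,-87],0],[-0.36,[1,73.5,-87],0],[-0.36,[1,73.5,-87],0],[-0.36,[1,73.5,-87],0],[-0.36,[1,73.5,-87],0],[-0.36,[1,73.5,-87],0],[-0.36,[1,73.5,-87],0],[-0.36,[1,73.5,-87],0],[-0.36,[1,73.5,-87],0]]'
python3 rd.py w9
```

```text
t: 21.72
eef_pos: [0.455, -0.019, 0.2016]
ee_rot: [3.142, 0.0, -0.03]
force: [0.2, 0.5, -0.7]
width: 0.0285
gripper_force: 0.0
[ 0.5363 -0.0217  0.3453] [ 0.455  -0.019   0.2016] 21.775
holeL shift 0.33 -0.14 score 0.99
holeR shift 0.09 0.25 score 0.95
ring shift 7.84 -2.88 score 0.93
barend shift 8.84 -5.31 score 0.78
panrim shift 8.91 0.37 score 0.76
onion shift 9.52 3.35 score 0.93
ref onion [446.77 138.06] 4464.0
[([110, 178, 76, 14, 280], [128.2, 186.3]), ([245, 180, 31, 40, 428], [260.7, 191.6]), ([110, 200, 30, 22, 575], [122.7, 211.1]), ([190, 214, 32, 8, 181], [203.7, 218.0])]
now onion [450.73 138.75] 3633.0
[([110, 178, 30, 44, 834], [121.3, 204.5]), ([138, 178, 68, 38, 738], [187.6, 192.1])]
```

```bash
cat > ang.py <<'E'
from h import *
f=dict(np.load("pics/w7.npz"))
def wproj(X):
    M=np.linalg.inv(f["cam_to_world"]);c=M[:3,:3]@X+M[:3,3];r=np.arctan2(np.hypot(c[0],c[1]),c[2]);k=f["mtx"]
    return np.array([k[0,2],k[1,2]])+k[0,0]*r*c[:2]/np.hypot(c[0],c[1])
def pt(x,y,z,t):# local, t beam angle (+ = weight down)
    Y=y*np.cos(t)+z*np.sin(t);Z=z*np.cos(t)-y*np.sin(t)
    a=-.03;return np.array([.508+x*np.cos(a)-Y*np.sin(a),-.0486+x*np.sin(a)+Y*np.cos(a),.1+Z])
for t in(-.07,-.05,-.035,-.02,-.01,0,.01,.02,.035,.05,.07):
    print(t,*[(n,(wproj(pt(*p,t))-wproj(pt(*p,-.07))).round(1).tolist()) for n,p in dict(ring=(0,.15,-.01),barend=(-.055,.193,-.015),rim=(.04,.15,-.05),onion=(0,-.15,0)).items()])
E
python3 ang.py
```

```text
-0.07 ('ring', [0.0, 0.0]) ('barend', [0.0, 0.0]) ('rim', [0.0, 0.0]) ('onion', [0.0, 0.0])
-0.05 ('ring', [1.4, -0.5]) ('barend', [1.9, -1.2]) ('rim', [1.9, -0.1]) ('onion', [1.8, 0.5])
-0.035 ('ring', [2.5, -0.8]) ('barend', [3.4, -2.1]) ('rim', [3.4, -0.1]) ('onion', [3.1, 0.8])
-0.02 ('ring', [3.7, -1.1]) ('barend', [4.9, -3.0]) ('rim', [4.8, -0.2]) ('onion', [4.4, 1.2])
-0.01 ('ring', [4.4, -1.4]) ('barend', [5.9, -3.6]) ('rim', [5.8, -0.2]) ('onion', [5.2, 1.4])
0 ('ring', [5.2, -1.6]) ('barend', [6.9, -4.2]) ('rim', [6.8, -0.2]) ('onion', [6.1, 1.7])
0.01 ('ring', [5.9, -1.8]) ('barend', [7.9, -4.7]) ('rim', [7.8, -0.3]) ('onion', [6.9, 1.9])
0.02 ('ring', [6.7, -2.0]) ('barend', [8.9, -5.3]) ('rim', [8.7, -0.3]) ('onion', [7.7, 2.2])
0.035 ('ring', [7.9, -2.4]) ('barend', [10.5, -6.1]) ('rim', [10.2, -0.3]) ('onion', [9.0, 2.5])
0.05 ('ring', [9.1, -2.7]) ('barend', [12.0, -7.0]) ('rim', [11.7, -0.4]) ('onion', [10.2, 2.9])
0.07 ('ring', [10.7, -3.1]) ('barend', [14.1, -8.0]) ('rim', [13.7, -0.5]) ('onion', [11.9, 3.4])
```

```bash
python3 -m jog '[[-0.36,[-1,-30,0],0],[-0.36,[-1,-69,10],0],[-0.36,[-1,-69,50],0],[-0.36,[-1,-69,80],0],[-0.36,[-1,-69,87],0],[-0.36,[-1,-69,87],0],[-0.36,[-1,-69,87],0]]'
python3 -m jog '[[-0.36,[0,2,0],0],[-0.36,[0,4,0],0],[-0.36,[0,6,0],0],[-0.36,[0,8,0],0],[-0.36,[0,9.5,0],0],[-0.36,[0,9.5,0],0],[-0.36,[0,9.5,0],0]]'
```

```text
t: 22.65
eef_pos: [0.4569, 0.0503, 0.1158]
ee_rot: [-3.141, -0.002, -0.03]
force: [0.3, -0.7, 0.3]
width: 0.0284
gripper_force: 0.0
t: 23.52
eef_pos: [0.4564, 0.0413, 0.1151]
ee_rot: [-3.14, -0.002, -0.03]
force: [-0.3, 4.5, 1.3]
width: 0.028
gripper_force: 2.5
```

```bash
python3 -m jog '[[-0.36,[0,-2,0],0],[-0.36,[0,-4,0],0],[-0.36,[0,-4,-15],0],[-0.36,[0,-4,-40],0],[-0.36,[0,30,-87],0],[-0.36,[1,59.5,-87],0],[-0.36,[1,59.5,-87],0],[-0.36,[1,59.5,-87],0],[-0.36,[1,59.5,-87],0],[-0.36,[1,59.5,-87],0],[-0.36,[1,59.5,-87],0],[-0.36,[1,59.5,-87],0],[-0.36,[1,59.5,-87],0],[-0.36,[1,59.5,-87],0],[-0.36,[1,59.5,-87],0],[-0.36,[1,59.5,-87],0]]'
python3 rd.py w10
```

```text
t: 25.52
eef_pos: [0.455, -0.019, 0.2015]
ee_rot: [3.142, 0.0, -0.03]
force: [-0.3, -1.0, -0.5]
width: 0.0281
gripper_force: 0.0
[ 0.5363 -0.0217  0.3453] [ 0.455  -0.019   0.2016] 25.575
holeL shift 0.33 -0.14 score 0.99
holeR shift 0.14 0.25 score 0.97
ring shift 5.42 -2.12 score 0.95
barend shift 6.04 -4.16 score 0.89
panrim shift 6.62 0.14 score 0.84
onion shift 6.83 2.45 score 0.96
ref onion [446.77 138.06] 4464.0
[([110, 178, 76, 14, 280], [128.2, 186.3]), ([245, 180, 31, 40, 428], [260.7, 191.6]), ([110, 200, 30, 22, 575], [122.7, 211.1]), ([190, 214, 32, 8, 181], [203.7, 218.0])]
now onion [449.83 138.47] 3856.0
[([110, 178, 100, 39, 881], [179.4, 191.7]), ([110, 193, 30, 29, 683], [122.3, 208.9])]
```

```bash
python3 -m jog '[[-0.36,[0,0,0],0],[-0.36,[0,0,0],0],[-0.36,[0,0,0],0],[-0.36,[0,0,0],0],[-0.36,[0,0,0],0],[-0.36,[0,0,0],0],[-0.36,[0,0,0],0],[-0.36,[0,0,0],0]]' >/dev/null; python3 rd.py w11 | grep -E "ring|bar|pan|onion s"; python3 -c "
from station import order;print(order.job_done())"
```

```text
ring shift 5.44 -2.13 score 0.95
barend shift 6.06 -4.16 score 0.89
panrim shift 6.64 0.13 score 0.84
onion shift 6.86 2.46 score 0.96
the job is handed in; nothing more can be done
None
```

The job is handed in: the large steel ring sits down over its pin and the beam floats at rest within about 0.01 rad of level by the wrist camera, with nothing touching the balance (no verdict was returned).

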